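# Set up the folding reading stand on its over-centre leg

## Robot

A 7-joint arm with a two-finger parallel gripper is mounted at the origin on a cart in front of the work surface, level with it; the furniture and walls round the work are solid. World frame = base frame: x ahead of the robot, y to its left, z up, the work surface at z = 0. Lengths are in m, angles in rad, forces in N, time in s.
With the tool pointing down it reaches from about 0.4 to 0.9 m from the base axis. Payload 5.6 kg.
Tool frame: the origin (TCP) lies at the very end of the fingers, on their centre line; the grasp point (between the pads) lies 19 mm behind it; z points along the fingers, y is the line along which they close (so a half turn about z gives the same grasp; the last joint's range is limited). The gripper opens to 92 mm and grips with 3 to 60 N. Pads are 20 mm wide; open, the fingers measure 128 mm over their backs; the gripper's body (75 mm by 189 mm) begins 69 mm behind the grasp point.
Start: joints at [-1.168, 0.468, -0.012, 1.603, 0.006, 1.071, -0.056], TCP at [0.28, 0.586, 0.179] pointing down, gripper open.
Joint ranges: [-2.53, 2.53], [-0.31, 2.02], [-1.57, 1.55], [0.28, 2.44], [-1.29, 4.43], [0.15, 1.84], [-2.92, 2.92]. Speed limits (rad/s): [2.57, 2.57, 3.14, 3.14, 3.14, 3.14, 3.14].

## Interface

Orientations are given as a 3x3 rotation matrix whose columns are the frame's x, y, z axes.
In Python, from cell import get_state, imaging, job, outline_of, pinpoint gives the robot as it stands. The module is installed in compiled form; this text tells all that it offers.
- The arm moves only by the shell command python3 -m pendant 'ROWS' [FORCE]. ROWS is JSON, a list that holds one entry, the list of rows, each a list of 7 numbers: the turn, a rotation vector about the tool's x, y, z in degrees, then the shift along the tool's x, y, z in m, then the finger opening in m, from 0 to 0.0919. In form: [[[rx, ry, rz, dx, dy, dz, gripper], ...]]. A call has 1 to 10 rows; each row is the pose to reach, as a shift and turn from the pose commanded when the call began, along the tool's axes at that moment; what a row does not reach only later rows make up. A row lasts 1/10 s, in which the tool goes at most 50 mm and 8.59 degrees, less where a joint would pass 70% of its speed; a pose out of reach is approached as far as the arm can. A call with a gripper value outside its range is refused whole. The fingers move at their own pace and stop on an object; FORCE is the grip in N (left out, the last holds). Time passes only in rows, so rows that repeat a pose let the fingers close. It gives the time, the measured TCP pose, the force, the opening and the grip force at its end, in the units of the state.
- get_state(): the state, without advancing time (a new reading comes with each control period).
- imaging.grab_frame(name): name is "side" or "top"; returns (picture, depth): 480x640x3 uint8, red, green, blue; 480x640 float32, m along the optical axis (not along the pixel's ray), 0 where there is no reading.
- imaging.camera_info(name): a dict with "fx", "fy", "cx", "cy" (pixels), "k1" (the pictures are not rectified: a ray, as slopes to the right and down, at radius r is drawn at 1 + k1 r^2 times it, then the intrinsics apply), "view" (4x4, takes a point from world to camera coordinates). Camera axes: x right, y up, looking along -z (the intrinsics and any distortion apply to the point x, -y, -z); pixel columns grow to the right and rows downward; lengths in m; the calibration is good to about 2 mm. A picture is of the moment at which its call begins. camera_info takes no time and is no camera call.
- job.close_job(): hands the job in; it is judged then, once.
Trained networks look in the newest picture that a camera, given by its name, has taken for a name from the list of things; names that differ only in an ending like _2 or _b are one class to them, and where a whole thing is asked for, a point or a joint stands for the part that bears it (a point fixed in the world has none). Each returns a list of dicts, best first, with "conf" (0 to 1); they miss things now and then, are a little off and sometimes report something else, mostly with a low value. They report only what shows in the picture. A call takes as long as a camera call.
- outline_of(camera, name): "region" (480x640 bool, what is visible of it) and "rect" ([centre column, centre row, width, height] in pixels, round what is visible of it).
- pinpoint(camera, name): "uv" ([column, row] in pixels: a listed point, or the origin of a listed thing).
The state is a dict: "clock": time; "q": joint angles; "joint_vel": joint speeds; "joint_torque": joint torques, N m; "tool_pos": TCP position; "eef_rot": TCP orientation; "wrist_force": force on the tool from outside, world axes, zero at the start; "ft_torque": the same for the moment, N m; "gripper_width": opening from 0.0 (shut) to 1.0 (fully open); "grip_force": force on a finger pad.
Only numpy, scipy, OpenCV 4.12 (cv2) and the standard library are available. Lean on these libraries where they do the work, as an engineer would, in place of code of your own. Each camera call takes 0.05 s, during which the arm holds its last target. There are 200 camera calls.

## Task

Set up the folded reading stand on the bench: lift its hinged plate and lay it back past upright against its stop, swing the sprung wire leg out from the plate's underside until it has gone over centre and stays fully open, then lower the plate gently until its leg is felt to stand on the rest pad of the base, without letting it drop or forcing it down, and let go. Leave the notebook and the other loose things around it where they are.

Things in the scene. Friction and masses are not known exactly. Their poses are not given: they have to be found in the camera images.
- stand: Dark steel base plate of the reading stand, 130 x 250 x 10 mm, fixed to the bench. Origin at the centre of its underside, on the bench; z up. Its x axis runs along the hinge; the hinge is at its +y end, and the folded plate lies towards its -y end. The base's position varies and its yaw is between -0.45 and 0.2 rad.
- stand_hinge (a point): Middle of the plate's hinge axis, 45 mm above the bench, 90 mm towards +y from the base's origin; axis along the base's x.
- rest_place (a point): Point on the base plate's upper face, 10 mm above the bench, under the middle of a steel rest pad (66 x 60 mm) carried on two screws, 73 mm towards the base's -y from its origin. The open leg's foot bar comes to stand on this pad. The pad's top was left somewhere between 16 and 30 mm above the bench; its height is not reported.
- plate (a joint): Angle of the grey plate (130 mm wide along the hinge, 10 mm thick, from 10 to 180 mm from the hinge, about 0.5 kg) about the hinge, rad. 0 = folded flat, level; 1.57 = upright; 1.90 = laid back against its stop, where it stays by its own weight. The hinge turns freely: let go, the plate falls. The plate stands on the open leg between 0.68 and 0.78, as the rest pad's height has it.
- plate_handle (a point): Middle of the handle, a round steel bar 14 mm thick and 112 mm long parallel to the hinge, 225 mm from the hinge in the plane of the plate, on two 10 mm rods 50 mm either side of its middle; 38 mm of open air behind the bar let fingers straddle it from above. It can turn between gripping fingers. Site axes are those of the plate: -y points from the hinge to the handle, z is the plate's upper face.
- leg (a joint): Angle of the leg about its pivot, rad. 0 = folded against the plate's underside, foot bar towards the hinge; 1.31 = fully open, against its stop. An over-centre spring pulls it shut below 0.75 rad and open above it: about 0.25 N m (2.4 N at the foot bar) when shut, nothing at 0.75, 0.2 N m towards open at 1.31. Turns in the same sense as the plate when the plate is raised.
- leg_pivot (a point): Middle of the leg's pivot axis (parallel to the hinge) under the plate: 140 mm from the hinge along the plate and 14 mm below the middle of the plate's thickness. Site axes are those of the plate. In them the foot bar lies 110.5 mm from the pivot, along +y (to the hinge) when folded, turning towards -z as it opens.
- leg_grip_near (a point): Middle of the rubber sleeve on the foot bar's end nearer the robot. The leg is a U of steel wire; its foot bar, 12 mm thick and 280 mm long, parallel to the hinge, stands out 75 mm beyond either side of the plate. The sleeve is 34 mm long, 12 mm thick; this point is 120 mm along the base's -x from the middle of the bar, 55 mm beyond the plate's side. The sleeve can turn between gripping fingers.
- leg_grip_far (a point): The same at the far end of the foot bar, 120 mm along the base's +x.
- notebook: Lab notebook lying on the bench, 205 x 145 x 14 mm; bystander. Origin at the centre of its underside.
- weight: Grey slotted disc weight, 66 mm across, 19 mm high; bystander. Origin at the centre of its underside.
- load_cap: Pale metal load cap (disc with a stepped boss), 49 mm across, 24 mm high; bystander. Origin at the centre of its underside.
- porous_stone: Grey-brown porous stone disc, 60 mm across, 10 mm high; bystander. Origin at the centre of its underside.

How it is judged:
On the way, in this order (a step that is already met when the one before it is completed fails the run):
1. the plate is laid back past upright (value of joint plate above 1.8 rad), for 0.2 s.
2. the leg is swung over centre and fully open (value of joint leg above 1.24 rad), for 0.2 s.
At the end, for the whole second after the job is handed in: The plate stands at rest between 0.65 and 0.81 rad, its leg fully open (over 1.24 rad) with the foot bar bearing on the base's rest pad (value of joint plate between 0.65 and 0.81 rad and value of joint leg above 1.24 rad and contact force between leg and stand above 0.5 N and velocity of joint plate between -0.1 and 0.1 rad/s and velocity of joint leg between -0.1 and 0.1 rad/s); the robot touches nothing.
It fails at once if the plate is let drop (falls faster than 2.5 rad/s, which takes about 1 cm of free fall at the handle) (velocity of joint plate below -2.5 rad/s).
It fails at once if the leg is forced down on its rest with over 40 N (contact force between leg and stand above 40 N).
It fails at once if a bystander is pushed more than 3 cm (distance of any of notebook, weight, load_cap, porous_stone from where it was at the start of the episode above 0.03 m).
It also fails if it takes over 72 s, if anything falls off the work surface, if the arm or the gripper's body presses on something with over 40 N, if the wrist force passes 120 N, or if a joint passes its speed limit or range.

## Working session

There is one attempt and no reset: what is moved stays moved. The work goes in short steps, Python scripts to look and compute and a shell command to move; the robot and the scene stay as the last step left them, time stands still between calls to the robot, and variables do not carry over. Pictures are saved under pics/ and viewed, at most 10 in all, crops included, and the job is handed in when it is done.

```bash
mkdir -p pics
cat > h.py <<'E'
import numpy as np, cv2
from cell import get_state, imaging, job, outline_of, pinpoint
def ray(cam,uv):
    c=imaging.camera_info(cam); V=np.array(c["view"])
    d=np.array([(uv[0]-c["cx"])/c["fx"],(uv[1]-c["cy"])/c["fy"]]); s=d.copy()
    for _ in range(20): s=d/(1+c["k1"]*(s@s))
    R=V[:3,:3]; o=-R.T@V[:3,3]
    return o,R.T@np.array([s[0],-s[1],-1.0])   # scaled: depth=1
def atz(cam,uv,z):
    o,d=ray(cam,uv); return o+d*(z-o[2])/d[2]
def atdepth(cam,uv,dep):
    o,d=ray(cam,uv); return o+d*dep
def proj(cam,p):
    c=imaging.camera_info(cam); V=np.array(c["view"]); q=V[:3,:3]@p+V[:3,3]
    s=np.array([q[0],-q[1]])/-q[2]; s=s*(1+c["k1"]*(s@s)); return np.array([c["fx"]*s[0]+c["cx"],c["fy"]*s[1]+c["cy"]])
def snap(cam,name):
    p,d=imaging.grab_frame(cam); cv2.imwrite(f"pics/{name}.png",p[:,:,::-1]); return p,d
E
cat > a.py <<'E'
from h import *
np.set_printoptions(precision=4,suppress=True)
for cam in ("top","side"):
    p,d=snap(cam,cam+"0")
    print(cam,np.linalg.inv(np.array(imaging.camera_info(cam)["view"]))[:3,3])
    for n in ["stand","stand_hinge","plate_handle","leg_pivot","leg_grip_near","leg_grip_far","rest_place","notebook","weight","load_cap","porous_stone"]:
        r=pinpoint(cam,n)[:2]
        for e in r:
            u=e["uv"]; ui=np.clip(np.round(u).astype(int),0,[639,479]); dep=d[ui[1],ui[0]]
            print(n,round(e["conf"],2),np.round(u,1),"depthpt",atdepth(cam,u,dep) if dep>0 else None)
s=get_state();print(s["tool_pos"],s["eef_rot"],s["wrist_force"],s["clock"])
E
python3 a.py
```

```text
top [0.5195 0.0205 1.2746]
stand 0.9 [353.4 250.1] depthpt [ 0.5685 -0.0545  0.0526]
stand 0.51 [320.5 239.5] depthpt [0.5945 0.0265 0.0495]
stand_hinge 0.61 [319.  241.4] depthpt [0.5896 0.0302 0.0537]
plate_handle 0.65 [406.9 264.1] depthpt [ 0.5343 -0.1872  0.0496]
plate_handle 0.43 [345.1 199. ] depthpt [ 0.6978 -0.0348  0.0333]
leg_pivot 0.69 [374.7 255. ] depthpt [ 0.5566 -0.1071  0.0514]
leg_grip_near 0.5 [316.6 292.8] depthpt [0.463  0.0358 0.0373]
rest_place 0.98 [382.7 254.6] depthpt [ 0.5577 -0.1271  0.05  ]
rest_place 0.74 [346.7 192.4] depthpt [ 0.7135 -0.0385  0.04  ]
notebook 0.66 [317.1 288.1] depthpt [0.4744 0.0347 0.0319]
notebook 0.57 [169.4 276.7] depthpt [0.5007 0.4118 0.0111]
weight 0.78 [234.4 292.5] depthpt [0.4612 0.2462 0.0007]
load_cap 0.52 [482.9 285.3] depthpt [ 0.4805 -0.3887  0.0185]
porous_stone 0.9 [420.2 182.5] depthpt [ 0.7457 -0.2305  0.0086]
porous_stone 0.47 [405.3 263.8] depthpt [ 0.5351 -0.1834  0.048 ]
side [ 0.6756 -1.2238  1.0307]
stand 0.95 [320.8 269.5] depthpt [ 0.5806 -0.1148  0.0514]
stand_hinge 0.97 [329.1 236. ] depthpt [0.5934 0.0077 0.0596]
plate_handle 0.58 [300.6 294.3] depthpt [ 0.5394 -0.2004  0.0476]
plate_handle 0.54 [315.7 274.9] depthpt [ 0.5695 -0.1328  0.0493]
leg_pivot 0.59 [313.1 276.1] depthpt [ 0.5638 -0.1396  0.0513]
leg_pivot 0.36 [268.9 373.6] depthpt [ 0.4909 -0.408   0.0115]
leg_grip_near 0.68 [284.7 240.5] depthpt [0.4743 0.023  0.0275]
rest_place 0.69 [307.7 285.3] depthpt [ 0.5504 -0.1443  0.0249]
notebook 0.89 [306.1 168.8] depthpt [0.4949 0.4148 0.0075]
weight 0.9 [291.7 200.8] depthpt [0.4725 0.2086 0.0263]
load_cap 0.95 [269.  374.7] depthpt [ 0.4905 -0.4062  0.0055]
[0.2803 0.5865 0.1791] [[-0.9023  0.4312  0.    ]
 [ 0.4312  0.9023  0.    ]
 [-0.      0.     -1.    ]] [0.8348 0.1867 0.0369] 1.2
```

View pics/top0.png

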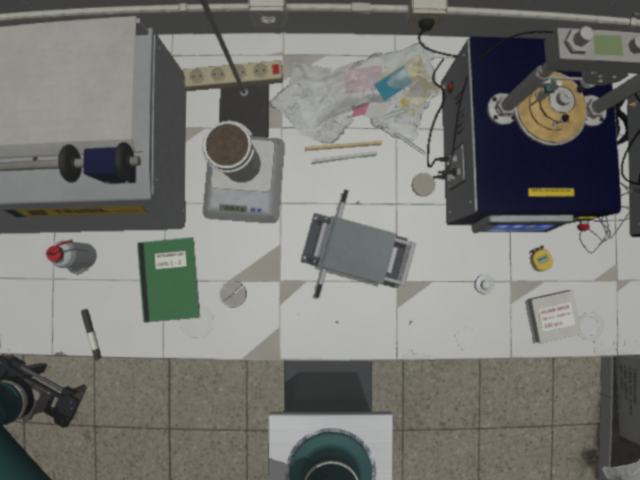

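View pics/side0.png

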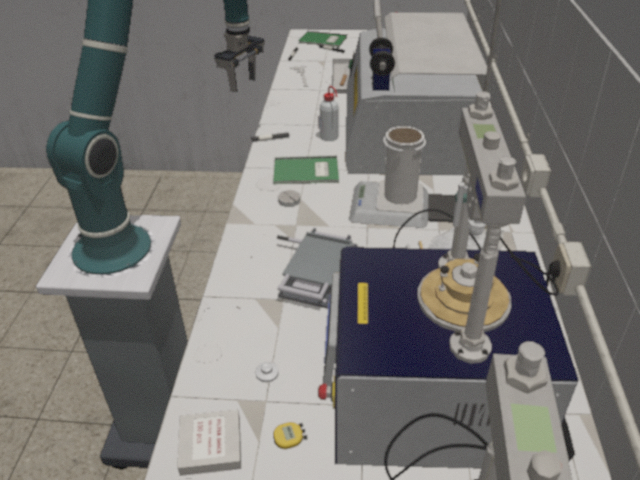

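The top view shows the folded grey plate with its hinge at about (315,240), its handle at (407,262), and foot-bar sleeves at (345,193) and (318,293). The side view shows the same stand, with the navy box to its right and bystanders well clear. Next I fit the stand pose.

```bash
cat > b.py <<'E'
from h import *
from scipy.optimize import least_squares
np.set_printoptions(precision=4,suppress=True)
for cam in ("top","side"):
    p,d=imaging.grab_frame(cam)
    for e in outline_of(cam,"plate")[:1]:
        m=e["region"]; v,u=np.nonzero(m&(d>0)); P=np.array([atdepth(cam,(a,b),d[b,a]) for a,b in zip(u,v)])
        P=P[(P[:,2]>0.04)&(P[:,2]<0.062)]
        print(cam,e["conf"],len(P),"z",np.median(P[:,2]))
        # world outline of plate flat top at z=.05
        mm=m.astype(np.uint8); mm=cv2.morphologyEx(mm,cv2.MORPH_OPEN,np.ones((11,11)))
        c=max(cv2.findContours(mm,0,cv2.CHAIN_APPROX_NONE)[0],key=cv2.contourArea)[:,0]
        W=np.array([atz(cam,q,0.05)[:2] for q in c]).astype(np.float32)
        r=cv2.minAreaRect(W); print(r, cv2.boxPoints(r))
obs=[("top","H",(319,241.4)),("top","N",(316.6,292.8)),("top","F",(345.1,192)),("top","h",(406.9,264.1)),("side","H",(329.1,236)),("side","N",(284.7,240.5)),("side","h",(300.6,294.3))]
loc={"H":(0,.09,.045),"N":(-.12,.0605,.031),"F":(.12,.0605,.031),"h":(0,-.135,.045)}
def w(x,k):
    c,s=np.cos(x[2]),np.sin(x[2]); l=loc[k]; return np.array([x[0]+c*l[0]-s*l[1],x[1]+s*l[0]+c*l[1],l[2]])
f=lambda x:np.concatenate([proj(cm,w(x,k))-uv for cm,k,uv in obs])
r=least_squares(f,[.57,-.06,-.26],loss="soft_l1"); print(r.x); print(f(r.x).reshape(-1,2))
for k in loc: print(k,w(r.x,k))
E
python3 b.py
```

```text
Traceback (most recent call last):
  File "b.py", line 7, in <module>
    m=e["region"]; v,u=np.nonzero(m&(d>0)); P=np.array([atdepth(cam,(a,b),d[b,a]) for a,b in zip(u,v)])
                                                        ~~~~~~~^^^^^^^^^^^^^^^^^^
  File "h.py", line 12, in atdepth
    o,d=ray(cam,uv); return o+d*dep
        ~~~^^^^^^^^
  File "h.py", line 4, in ray
    c=imaging.camera_info(cam); V=np.array(c["view"])
ValueError: time passes only in moves, steps and waits
```

Run:
```python
import cv2
a=cv2.imread("pics/top0.png")[170:310,285:435]
cv2.imwrite("pics/topcrop.png",cv2.resize(a,None,fx=4,fy=4,interpolation=cv2.INTER_NEAREST))
```

```text
(no output)
```

View pics/topcrop.png

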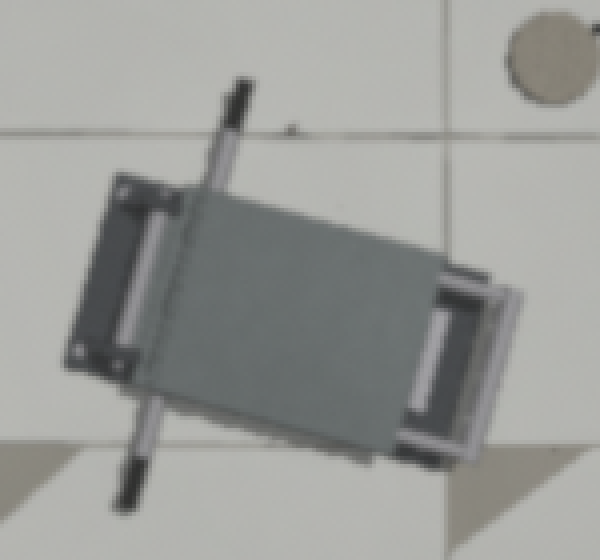

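The crop shows the sleeves at about (318,291) and (344,196), the middle of the handle bar at (408,263), and the hinge rod at about (321,239). I cache the calibration and fit again.

```bash
sed -i 's/^def ray/import functools\n@functools.lru_cache\ndef CI(cam): return imaging.camera_info(cam)\ndef ray/; s/c=imaging.camera_info(cam); V/c=CI(cam); V/' h.py
sed -i 's/("top","H",(319,241.4)).*("side","H"/("top","H",(321.3,238.9)),("top","N",(317.6,290.9)),("top","F",(343.9,195.9)),("top","h",(408.1,263.1)),("side","H"/' b.py; python3 b.py
```

```text
top 0.57 4192 z 0.04877978700270447
((0.5719160437583923, -0.05917242169380188), (0.24372369050979614, 0.13377372920513153), 75.17871856689453) [[ 0.4761 -0.1599]
 [ 0.6054 -0.1941]
 [ 0.6678  0.0415]
 [ 0.5384  0.0757]]
side 0.7 2518 z 0.04928234719164892
((0.5652574300765991, -0.061412155628204346), (0.19278426468372345, 0.1254364550113678), 78.99314880371094) [[ 0.4853 -0.1441]
 [ 0.6084 -0.168 ]
 [ 0.6452  0.0212]
 [ 0.5221  0.0452]]
[ 0.5722 -0.0611 -0.2563]
[[-0.5734  0.5008]
 [ 2.2305 -1.6347]
 [ 0.4175  0.8978]
 [ 0.2743 -0.4707]
 [ 1.0838  0.0987]
 [-0.9117 -2.2062]
 [-0.1784 -1.7896]]
H [0.5951 0.026  0.045 ]
N [0.4715 0.0279 0.031 ]
F [ 0.7037 -0.033   0.031 ]
h [ 0.538  -0.1917  0.045 ]
```

```bash
R='[0,0,-10.84,-0.568,-0.591,-0.02,0.036]'; python3 -m pendant '[[[0,0,-1,-0.03,-0.03,-0.02,0.036],[0,0,-3,-0.06,-0.06,-0.02,0.036],[0,0,-5,-0.09,-0.09,-0.02,0.036],[0,0,-7,-0.12,-0.125,-0.02,0.036],[0,0,-9,-0.15,-0.156,-0.02,0.036],[0,0,-10.84,-0.18,-0.187,-0.02,0.036],[0,0,-10.84,-0.21,-0.218,-0.02,0.036],[0,0,-10.84,-0.24,-0.25,-0.02,0.036],[0,0,-10.84,-0.27,-0.281,-0.02,0.036],[0,0,-10.84,-0.30,-0.312,-0.02,0.036]]]'
```

```text
clock: 2.5
tool_pos: [0.4169, 0.174, 0.1995]
eef_rot: [[-0.967, 0.254, 0.001], [0.254, 0.967, 0.001], [-0.001, 0.001, -1.0]]
wrist_force: [1.0, -0.2, 0.1]
gripper_width: 0.396
grip_force: 0.0
```

```bash
python3 -m pendant '[[[0,0,0,-0.026,-0.04,0,0.036],[0,0,0,-0.052,-0.08,0,0.036],[0,0,0,-0.078,-0.12,0,0.036],[0,0,0,-0.105,-0.162,0,0.036],[0,0,0,-0.132,-0.203,0,0.036],[0,0,0,-0.158,-0.243,0,0.036],[0,0,0,-0.184,-0.284,0,0.036],[0,0,0,-0.211,-0.324,0.03,0.036],[0,0,0,-0.211,-0.324,0.07,0.036],[0,0,0,-0.211,-0.324,0.1,0.036]]]'
python3 - <<'E'
from h import *
a=[snap(c,c+"1")[0] for c in ("top","side")]
cv2.imwrite("pics/c1.png",np.hstack([cv2.resize(a[0][200:320,345:465],(400,400)),cv2.resize(a[1][230:350,240:360],(400,400))])[:,:,::-1])
E
```

```text
clock: 3.5
tool_pos: [0.5375, -0.1936, 0.097]
eef_rot: [[-0.966, 0.257, -0.001], [0.257, 0.966, -0.001], [0.001, -0.001, -1.0]]
wrist_force: [0.7, 0.1, -0.3]
gripper_width: 0.391
grip_force: 0.0
```

View pics/c1.png

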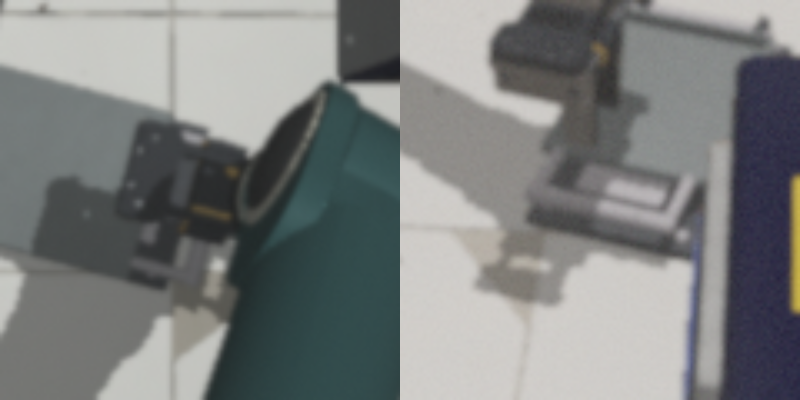

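The side crop shows the fingers above the bar, with its middle near (608,215) in the crop. That agrees with the fit to within a few mm, so I descend and grip.

```bash
python3 -m pendant '[[[0,0,0,0,-0.002,0.02,0.036],[0,0,0,0,-0.002,0.04,0.036],[0,0,0,0,-0.002,0.06,0.036],[0,0,0,0,-0.002,0.072,0.036],[0,0,0,0,-0.002,0.072,0.036],[0,0,0,0,-0.002,0.072,0.0],[0,0,0,0,-0.002,0.072,0.0],[0,0,0,0,-0.002,0.072,0.0],[0,0,0,0,-0.002,0.072,0.0],[0,0,0,0,-0.002,0.072,0.0]]]' 15
```

```text
clock: 4.6
tool_pos: [0.538, -0.1933, 0.0275]
eef_rot: [[-0.967, 0.254, 0.001], [0.254, 0.967, -0.0], [-0.001, 0.0, -1.0]]
wrist_force: [0.5, -0.1, -0.1]
gripper_width: 0.005
grip_force: 0.0
```

Run:
```python
from h import *
a=[snap(c,c+"2") for c in ("top","side")]
cv2.imwrite("pics/c2.png",np.hstack([cv2.resize(a[0][0][200:320,345:465],(400,400)),cv2.resize(a[1][0][230:350,240:360],(400,400))])[:,:,::-1])
for c in ("top","side"):
  for n in("plate_handle","stand_hinge"): print(c,n,[(round(e["conf"],2),np.round(e["uv"],1)) for e in pinpoint(c,n)])
p=get_state()["tool_pos"]; print(proj("side",p),proj("top",p),proj("side",np.array([.538,-.1917,.045])))
```

```text
top plate_handle [(0.91, array([406.5, 262.9]))]
top stand_hinge [(0.59, array([319.9, 241.2]))]
side plate_handle [(0.74, array([298.6, 293.4]))]
side stand_hinge [(0.78, array([329.4, 240.3]))]
[300.51235755 298.4987836 ] [407.80542432 262.84634873] [300.41252575 292.5226748 ]
```

View pics/c2.png

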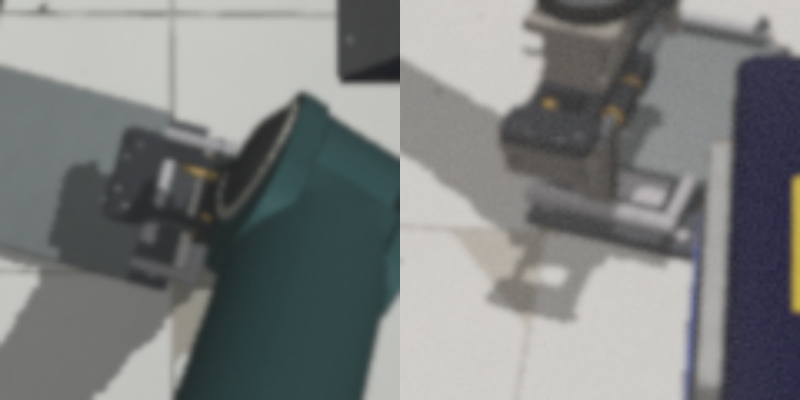

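The fingers closed on nothing. In the side crop the bar at about (610,210) passes in front of them, so I measure the bar from the depth image.

```bash
cat > d.py <<'E'
from h import *
np.set_printoptions(precision=3,suppress=True,linewidth=160)
p,d=imaging.grab_frame("side")
x0=np.array([.5722,-.0611]); c,s=np.cos(-.2575),np.sin(-.2575)
L=[]
for v in range(265,325):
  for u in range(265,345):
    if d[v,u]>0:
      w=atdepth("side",(u,v),d[v,u]); q=w[:2]-x0; L.append((c*q[0]+s*q[1],-s*q[0]+c*q[1],w[2],u,v))
L=np.array(L)
for lo in(-.045,-.03,.02,.035):
  m=L[(L[:,0]>lo)&(L[:,0]<lo+.012)]; m=m[np.argsort(m[:,4])]
  print(lo); 
  for r in range(int(m[:,4].min()),int(m[:,4].max())+1):
    k=m[m[:,4]==r]
    if len(k): print(r,np.median(k[:,1:3],axis=0),end=' ')
  print()
a=cv2.resize(p[255:325,262:352],(800,600),interpolation=cv2.INTER_CUBIC); cv2.imwrite("pics/c3.png",a[:,:,::-1])
E
python3 d.py
```

```text
-0.045
286 [-0.129  0.049] 287 [-0.133  0.049] 288 [-0.141  0.054] 289 [-0.137  0.047] 290 [-0.139  0.046] 291 [-0.139  0.042] 292 [-0.111  0.012] 293 [-0.111  0.011] 294 [-0.114  0.009] 295 [-0.117  0.008] 296 [-0.12   0.008] 297 [-0.123  0.007] 298 [-0.121  0.004] 299 [-0.122 -0.   ] 300 [-0.124 -0.001] 301 [-0.126 -0.004] 302 [-0.13  -0.003] 303 [-0.134 -0.002] 304 [-0.137 -0.002] 305 [-0.141 -0.003] 306 [-0.146 -0.002] 307 [-0.148 -0.   ] 308 [-0.151 -0.003] 309 [-0.156 -0.002] 310 [-0.16  -0.001] 311 [-0.162 -0.003] 312 [-0.165 -0.002] 313 [-0.171 -0.001] 314 [-0.173 -0.001] 315 [-0.176 -0.003] 316 [-0.18  -0.002] 317 [-0.184 -0.001] 318 [-0.187 -0.003] 319 [-0.19  -0.003] 320 [-0.194 -0.002] 321 [-0.196 -0.003] 322 [-0.2   -0.002] 323 [-0.204 -0.001] 324 [-0.207 -0.002] 
-0.03
265 [-0.217  0.193] 266 [-0.221  0.193] 267 [-0.226  0.193] 268 [-0.228  0.193] 269 [-0.231  0.192] 270 [-0.232  0.19 ] 271 [-0.232  0.186] 272 [-0.23   0.184] 273 [-0.229  0.18 ] 274 [-0.23   0.178] 275 [-0.229  0.175] 276 [-0.223  0.165] 277 [-0.224  0.163] 278 [-0.226  0.163] 279 [-0.224  0.156] 280 [-
[... 2520 characters left out ...]
 290 [-0.072  0.008] 291 [-0.075  0.009] 292 [-0.081  0.011] 293 [-0.127  0.049] 294 [-0.132  0.05 ] 295 [-0.136  0.05 ] 296 [-0.136  0.047] 297 [-0.139  0.047] 298 [-0.139  0.043] 299 [-0.107  0.011] 300 [-0.109  0.008] 301 [-0.114  0.01 ] 302 [-0.116  0.009] 303 [-0.121  0.01 ] 304 [-0.122  0.008] 305 [-0.124  0.005] 306 [-0.123  0.001] 307 [-0.122 -0.002] 308 [-0.129  0.   ] 309 [-0.129 -0.001] 310 [-0.134 -0.001] 311 [-0.138 -0.001] 312 [-0.14  -0.003] 313 [-0.144 -0.   ] 314 [-0.147 -0.002] 315 [-0.152 -0.003] 316 [-0.154 -0.001] 317 [-0.157 -0.001] 318 [-0.161 -0.003] 319 [-0.163 -0.002] 320 [-0.168 -0.001] 321 [-0.172 -0.002] 322 [-0.175 -0.001] 323 [-0.179 -0.001] 324 [-0.179 -0.004]
```

View pics/c3.png

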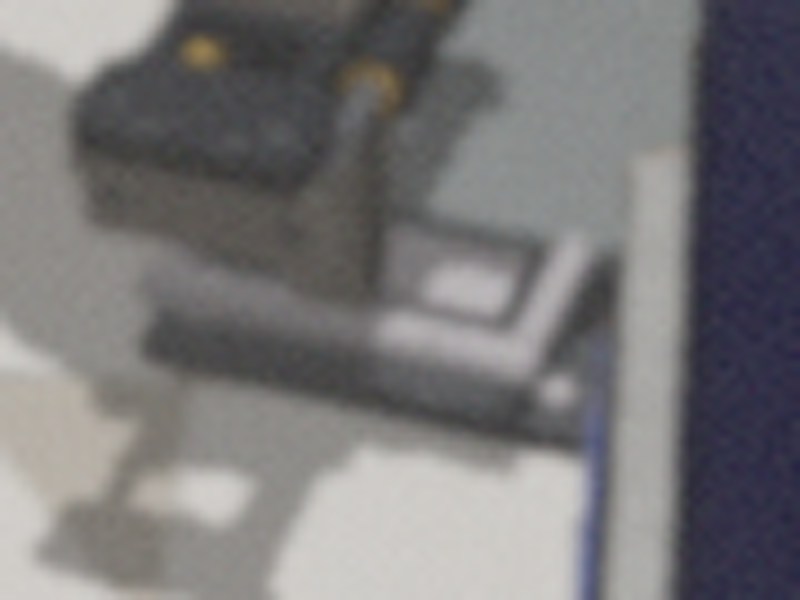

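Run:
```python
from h import *
np.set_printoptions(precision=3,suppress=True,linewidth=160)
p,d=imaging.grab_frame("side"); x0=np.array([.5722,-.0611]); c,s=np.cos(-.2575),np.sin(-.2575)
for u in (297,300,303):
  for v in range(272,304,2):
    w=atdepth("side",(u,v),d[v,u]); q=w[:2]-x0; print(u,v,np.array((c*q[0]+s*q[1],-s*q[0]+c*q[1],w[2])),p[v,u])
st=get_state(); print(st["tool_pos"],st["gripper_width"],st["grip_force"],st["wrist_force"])
```

```text
297 272 [ 0.03  -0.222  0.191] [65 65 67]
297 274 [ 0.03  -0.221  0.184] [71 67 68]
297 276 [ 0.03  -0.222  0.18 ] [87 86 83]
297 278 [ 0.031 -0.225  0.177] [99 93 88]
297 280 [ 0.029 -0.221  0.168] [94 89 84]
297 282 [ 0.028 -0.218  0.158] [96 91 86]
297 284 [ 0.03  -0.223  0.158] [94 93 89]
297 286 [ 0.03  -0.224  0.153] [93 90 87]
297 288 [-0.002 -0.148  0.07 ] [88 88 82]
297 290 [-0.008 -0.136  0.051] [106 102 100]
297 292 [-0.005 -0.143  0.053] [116 115 116]
297 294 [-0.006 -0.141  0.043] [98 98 97]
297 296 [-0.016 -0.117  0.013] [76 77 78]
297 298 [-0.015 -0.121  0.009] [74 75 75]
297 300 [-0.014 -0.124  0.006] [79 77 78]
297 302 [-0.014 -0.124 -0.   ] [127 124 121]
300 272 [ 0.026 -0.194  0.166] [90 90 90]
300 274 [ 0.009 -0.154  0.122] [90 86 87]
300 276 [ 0.009 -0.155  0.117] [88 88 81]
300 278 [ 0.009 -0.156  0.111] [88 81 79]
300 280 [ 0.008 -0.154  0.103] [85 84 79]
300 282 [ 0.009 -0.155  0.098] [93 90 84]
300 284 [ 0.007 -0.152  0.09 ] [90 87 80]
300 286 [ 0.007 -0.151  0.082] [91 88 84]
300 288 [ 0.007 -0.152  0.077] [89 86 81]
300 290 [ 0.006 -0.151  0.069] [98 92 91]
[... 310 characters left out ...]
4 [ 0.011 -0.14   0.111] [74 70 67]
303 276 [ 0.009 -0.136  0.1  ] [74 74 70]
303 278 [ 0.008 -0.133  0.092] [79 74 74]
303 280 [ 0.009 -0.137  0.089] [74 71 69]
303 282 [ 0.009 -0.137  0.082] [73 71 69]
303 284 [ 0.01  -0.14   0.079] [77 76 72]
303 286 [ 0.01  -0.142  0.075] [73 70 68]
303 288 [ 0.01  -0.142  0.068] [80 77 75]
303 290 [ 0.005 -0.13   0.05 ] [95 93 89]
303 292 [ 0.396 -1.098  1.031] [120 116 119]
303 294 [ 0.01  -0.143  0.05 ] [119 118 117]
303 296 [-0.003 -0.111  0.011] [87 87 88]
303 298 [-0.001 -0.117  0.01 ] [82 82 81]
303 300 [ 0.002 -0.125  0.012] [74 71 73]
303 302 [ 0.001 -0.123  0.003] [93 88 89]
[ 0.538 -0.193  0.027] 0.004978381668602799 0.0 [ 0.595 -0.908 -0.053]
```

The depth readings show the closed fingertips ending at z≈0.063, just above the bar's top. The reported TCP z is 0.0275, and the gripper body's bottom at z≈0.150 confirms the difference. The reported height therefore reads about 35 mm low, while x and y agree. I open and descend by the measured amount, watching the force.

```bash
python3 -m pendant '[[[0,0,0,0,0,0,0.036],[0,0,0,0,0,0,0.036],[0,0,0,0,0,0,0.036],[0,0,0,0,0,0.005,0.036],[0,0,0,0,0,0.01,0.036],[0,0,0,0,0,0.015,0.036],[0,0,0,0,0,0.02,0.036],[0,0,0,0,0,0.02,0.036]]]' 15
python3 - <<'E'
from h import *
p,d=imaging.grab_frame("side"); x0=np.array([.5722,-.0611]); c,s=np.cos(-.2575),np.sin(-.2575)
L=[]
for u in range(285,312):
  for v in range(262,300):
    if d[v,u]>0:
      w=atdepth("side",(u,v),d[v,u]); q=w[:2]-x0; L.append((c*q[0]+s*q[1],-s*q[0]+c*q[1],w[2]))
L=np.array(L)
f=L[(L[:,1]<-.15)&(L[:,1]>-.19)&(abs(L[:,0])<.015)&(L[:,2]<.13)]; b=L[(L[:,1]<-.20)&(L[:,2]<.25)]
print("front finger z min,y",np.sort(f[:,2])[:6],np.median(f[:,1]),"x",np.percentile(f[:,0],[5,95]),"body zmin",np.sort(b[:,2])[:6])
E
```

```text
clock: 5.8
tool_pos: [0.5371, -0.1931, 0.0061]
eef_rot: [[-0.967, 0.254, -0.002], [0.254, 0.967, 0.0], [0.002, -0.0, -1.0]]
wrist_force: [-0.0, -0.0, -0.3]
gripper_width: 0.391
grip_force: 0.0
front finger z min,y [0.04708873 0.05094153 0.05174648 0.05235068 0.05246389 0.05252148] -0.1676837590141019 x [-0.00923193  0.01000408] body zmin [0.12671649 0.12763768 0.12860637 0.12882185 0.12905153 0.12911547]
```

```bash
python3 -m pendant '[[[0,0,0,0,0.001,0.005,0.036],[0,0,0,0,0.001,0.011,0.036],[0,0,0,0,0.001,0.011,0.036],[0,0,0,0,0.001,0.011,0.0],[0,0,0,0,0.001,0.011,0.0],[0,0,0,0,0.001,0.011,0.0],[0,0,0,0,0.001,0.011,0.0],[0,0,0,0,0.001,0.011,0.0]]]' 15
```

```text
clock: 6.65
tool_pos: [0.5389, -0.1894, -0.0038]
eef_rot: [[-0.968, 0.252, 0.001], [0.252, 0.968, 0.003], [0.0, 0.003, -1.0]]
wrist_force: [2.4, 5.3, 0.0]
gripper_width: 0.148
grip_force: 15.0
```

```bash
python3 -m pendant '[[[0,0,0,0,0.004,-0.0225,0],[0,0,0,0,0.0075,-0.0447,0],[0,0,0,0,0.013,-0.0665,0],[0,0,0,0,0.021,-0.0876,0],[0,0,0,0,0.0305,-0.108,0],[0,0,0,0,0.0423,-0.127,0],[0,0,0,0,0.056,-0.145,0],[0,0,0,0,0.071,-0.1614,0],[0,0,0,0,0.088,-0.1762,0],[0,0,0,0,0.1064,-0.1893,0]]]'
```

```text
clock: 7.65
tool_pos: [0.565, -0.0941, 0.1878]
eef_rot: [[-0.966, 0.258, 0.002], [0.258, 0.966, -0.005], [-0.003, -0.005, -1.0]]
wrist_force: [-1.1, -5.5, 5.1]
gripper_width: 0.149
grip_force: 15.0
```

```bash
python3 -m pendant '[[[0,0,0,0,0.0195,-0.0122,0],[0,0,0,0,0.04,-0.0214,0],[0,0,0,0,0.0614,-0.0285,0],[0,0,0,0,0.0833,-0.0334,0],[0,0,0,0,0.1057,-0.0361,0],[0,0,0,0,0.1281,-0.0366,0],[0,0,0,0,0.1505,-0.0348,0],[0,0,0,0,0.1727,-0.0308,0],[0,0,0,0,0.1879,-0.0267,0],[0,0,0,0,0.1943,-0.0246,0]]]'
```

```text
clock: 8.65
tool_pos: [0.6162, 0.0982, 0.211]
eef_rot: [[-0.968, 0.253, 0.004], [0.253, 0.968, -0.003], [-0.004, -0.002, -1.0]]
wrist_force: [-3.5, -8.5, 15.8]
gripper_width: 0.147
grip_force: 15.0
```

```bash
python3 -m pendant '[[[0,0,0,0,-0.001,-0.001,0],[0,0,0,0,-0.001,-0.002,0],[0,0,0,0,-0.001,-0.003,0],[0,0,0,0,-0.001,-0.003,0.02],[0,0,0,0,-0.001,-0.003,0.036],[0,0,0,0,-0.001,-0.003,0.036]]]'
python3 - <<'E'
from h import *
p,d=snap("side","s4"); t,_=snap("top","t4")
cv2.imwrite("pics/c4.png",np.hstack([p[120:360,200:440],t[110:350,220:460]])[:,:,::-1])
E
```

```text
clock: 9.25
tool_pos: [0.6135, 0.0979, 0.213]
eef_rot: [[-0.967, 0.254, -0.001], [0.254, 0.967, 0.001], [0.001, 0.0, -1.0]]
wrist_force: [0.4, -0.6, -0.5]
gripper_width: 0.37
grip_force: 0.0
```

View pics/c4.png

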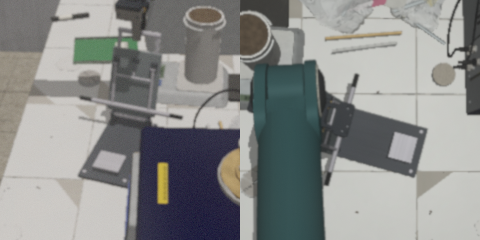

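The side crop shows the plate laid back, with the foot bar's near end at about (82,99) in the crop and the base and rest pad exposed. I go to hover over the near sleeve and check its position.

```bash
python3 -m pendant '[[[0,0,0,0,0,-0.03,0.036],[0,0,0,0,0,-0.06,0.036],[0,0,0,0.03,-0.019,-0.06,0.036],[0,0,0,0.06,-0.038,-0.06,0.036],[0,0,0,0.09,-0.057,-0.06,0.036],[0,0,0,0.119,-0.076,-0.05,0.036],[0,0,0,0.119,-0.076,-0.01,0.036],[0,0,0,0.119,-0.076,0.03,0.036],[0,0,0,0.119,-0.076,0.07,0.036],[0,0,0,0.119,-0.076,0.11,0.036]]]'
cat > e.py <<'E'
from h import *
np.set_printoptions(precision=4,suppress=True)
for c in("side","top"):
  p,d=snap(c,c+"5")
  for n in ("leg_grip_near","leg_grip_far"):
    for e in pinpoint(c,n)[:2]: print(c,n,round(e["conf"],2),e["uv"])
  for k in (-.12,.12): print("pred",proj(c,np.array([.595+.967*k,.0246-.254*k,.0775])))
  cv2.imwrite(f"pics/{c}5c.png",p[:,:,::-1])
a=cv2.imread("pics/side5.png")[190:270,250:350];b=cv2.imread("pics/top5.png")[180:300,280:380]
cv2.imwrite("pics/c5.png",np.hstack([cv2.resize(a,(400,320)),cv2.resize(b,(267,320))]))
E
python3 e.py
```

```text
clock: 10.35
tool_pos: [0.4798, 0.0546, 0.1022]
eef_rot: [[-0.967, 0.254, 0.001], [0.254, 0.967, 0.001], [-0.001, 0.001, -1.0]]
wrist_force: [1.0, 0.9, -0.3]
gripper_width: 0.389
grip_force: 0.0
side leg_grip_near 0.75 [286.8, 217.3]
side leg_grip_far 0.68 [374.7, 238.5]
pred [286.8998 218.205 ]
pred [374.929  235.2747]
top leg_grip_far 0.74 [333.1, 192.0]
pred [308.3743 286.8719]
pred [333.9882 190.9168]
```

View pics/c5.png

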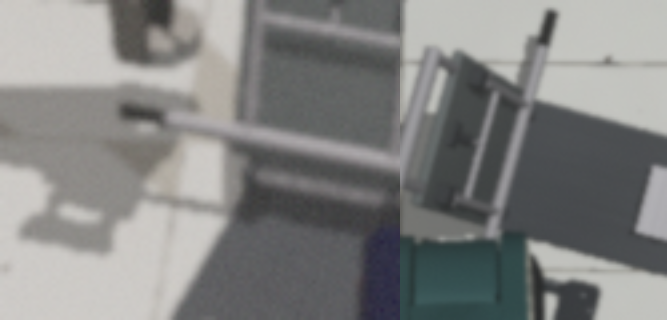

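Both crops show the sleeve where predicted, at (286,218) in the side picture, with the fingers above it. I descend and grip.

```bash
python3 -m pendant '[[[0,0,0,0,0,0.02,0.036],[0,0,0,0,0,0.04,0.036],[0,0,0,0,0,0.06,0.036],[0,0,0,0,0,0.077,0.036],[0,0,0,0,0,0.077,0.036],[0,0,0,0,0,0.077,0.0],[0,0,0,0,0,0.077,0.0],[0,0,0,0,0,0.077,0.0],[0,0,0,0,0,0.077,0.0]]]' 20
```

```text
clock: 11.55
tool_pos: [0.481, 0.0553, 0.0271]
eef_rot: [[-0.967, 0.254, 0.003], [0.254, 0.967, 0.002], [-0.002, 0.002, -1.0]]
wrist_force: [1.1, 2.6, 2.5]
gripper_width: 0.124
grip_force: 20.0
```

```bash
python3 -m pendant '[[[0,0,0,0,-0.0132,-0.0055,0],[0,0,0,0,-0.0257,-0.0127,0],[0,0,0,0,-0.0371,-0.0214,0],[0,0,0,0,-0.0472,-0.0316,0],[0,0,0,0,-0.056,-0.0429,0],[0,0,0,0,-0.0632,-0.0553,0],[0,0,0,0,-0.0687,-0.0686,0],[0,0,0,0,-0.0725,-0.0824,0],[0,0,0,0,-0.0745,-0.0966,0],[0,0,0,0,-0.0745,-0.112,0]]]'
```

```text
clock: 12.55
tool_pos: [0.4606, -0.0189, 0.1394]
eef_rot: [[-0.967, 0.255, 0.001], [0.255, 0.967, -0.0], [-0.001, -0.0, -1.0]]
wrist_force: [2.9, -1.3, -0.6]
gripper_width: 0.123
grip_force: 20.0
```

Force is low. I press slightly further against the leg's stop, hold, then release.

```bash
python3 -m pendant '[[[0,0,0,0,0,-0.003,0],[0,0,0,0,0,-0.005,0],[0,0,0,0,0,-0.005,0],[0,0,0,0,0,-0.003,0],[0,0,0,0,0,-0.003,0.02],[0,0,0,0,0,-0.003,0.036],[0,0,0,0,0,-0.003,0.036],[0,0,0,0,0,-0.03,0.036],[0,0,0,0,0,-0.06,0.036],[0,0,0,0,0,-0.1,0.036]]]'
python3 - <<'E'
from h import *
np.set_printoptions(precision=4,suppress=True)
P=np.array([.595,.0246]); a=np.array([-.254,-.967]); x=np.array([.967,-.254])
out=[]
for c in("side","top"):
  p,d=snap(c,c+"6"); print(c)
  for n in ("leg_grip_near","leg_grip_far","plate_handle"): print(n,[(round(e["conf"],2),e["uv"]) for e in pinpoint(c,n)[:2]])
  for k in (-.12,.12): print("pred open",proj(c,np.append(P+a*.078+x*k,.1895)))
  print("pred handle",proj(c,np.append(P-a*.0727,.258)))
  out.append(p[120:300,230:470] if c=="side" else p[150:330,240:480])
cv2.imwrite("pics/c6.png",cv2.resize(np.hstack(out),(800,300))[:,:,::-1])
E
```

```text
clock: 13.55
tool_pos: [0.4592, -0.0179, 0.2378]
eef_rot: [[-0.967, 0.254, -0.004], [0.254, 0.967, -0.001], [0.004, -0.002, -1.0]]
wrist_force: [0.7, 1.0, 0.2]
gripper_width: 0.391
grip_force: 0.0
side
leg_grip_near [(0.72, [277.5, 199.6])]
leg_grip_far [(0.75, [365.0, 218.2])]
plate_handle [(0.84, [338.5, 156.2])]
pred open [272.952  199.3924]
pred open [368.2535 217.1591]
pred handle [338.6764 152.3699]
top
leg_grip_near []
leg_grip_far [(0.69, [368.2, 193.6])]
plate_handle [(0.71, [282.3, 225.1])]
pred open [341.5678 297.8137]
pred open [369.3295 191.9795]
pred handle [286.6882 223.9489]
```

View pics/c6.png

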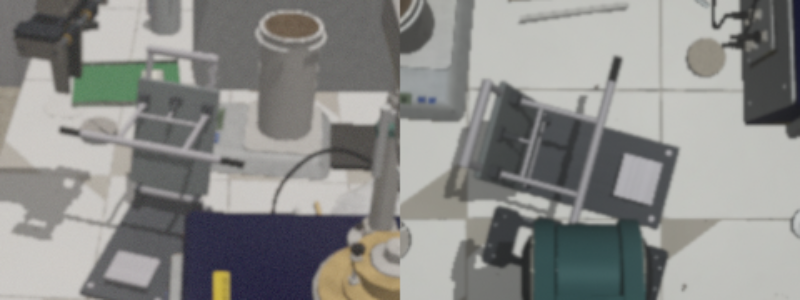

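Both views show the plate laid back and the leg standing open, its near sleeve at (277,200) in the side picture as predicted. I return to the handle.

```bash
python3 -m pendant '[[[0,0,0,0,0,-0.045,0.036],[0,0,0,-0.03,0.038,-0.05,0.036],[0,0,0,-0.06,0.076,-0.05,0.036],[0,0,0,-0.09,0.113,-0.05,0.036],[0,0,0,-0.119,0.151,-0.05,0.036],[0,0,0,-0.119,0.151,-0.05,0.036],[0,0,0,-0.119,0.151,-0.03,0.036],[0,0,0,-0.119,0.151,-0.01,0.036],[0,0,0,-0.119,0.151,0.01,0.036],[0,0,0,-0.119,0.151,0.025,0.036]]]'
python3 -m pendant '[[[0,0,0,0,0,0,0.036],[0,0,0,0,0,0,0],[0,0,0,0,0,0,0],[0,0,0,0,0,0,0],[0,0,0,0,0,0,0]]]' 15
```

```text
clock: 14.95
tool_pos: [0.6128, 0.0974, 0.2106]
eef_rot: [[-0.967, 0.254, -0.003], [0.254, 0.967, -0.001], [0.003, -0.002, -1.0]]
wrist_force: [-0.6, 0.4, -0.7]
gripper_width: 0.389
grip_force: 0.0
clock: 15.45
tool_pos: [0.6149, 0.0984, 0.2141]
eef_rot: [[-0.967, 0.254, 0.002], [0.254, 0.967, 0.001], [-0.002, 0.001, -1.0]]
wrist_force: [-0.0, 0.7, 1.2]
gripper_width: 0.144
grip_force: 15.0
```

```bash
python3 -m pendant '[[[0,0,0,0,-0.0216,-0.0062,0],[0,0,0,0,-0.0438,-0.0102,0],[0,0,0,0,-0.0662,-0.012,0],[0,0,0,0,-0.0886,-0.0115,0],[0,0,0,0,-0.111,-0.0088,0],[0,0,0,0,-0.1329,-0.0039,0],[0,0,0,0,-0.1543,0.0032,0],[0,0,0,0,-0.1748,0.0124,0],[0,0,0,0,-0.1943,0.0236,0],[0,0,0,0,-0.2026,0.029,0]]]'
```

```text
clock: 16.45
tool_pos: [0.561, -0.1003, 0.1831]
eef_rot: [[-0.966, 0.257, -0.002], [0.257, 0.966, -0.0], [0.002, -0.001, -1.0]]
wrist_force: [-1.7, -1.1, -1.4]
gripper_width: 0.148
grip_force: 15.0
```

```bash
python3 -m pendant '[[[0,0,0,0,0,0,0],[0,0,0,0,0,0,0]]]'
python3 - <<'E'
from h import *
for c in("side","top"):
  p,d=snap(c,c+"7")
  for n in ("leg_grip_near","leg_grip_far","plate_handle"): print(c,n,[(round(e["conf"],2),e["uv"]) for e in pinpoint(c,n)[:2]])
P=np.array([.595,.0246]); a=np.array([-.254,-.967]); x=np.array([.967,-.254])
for th in (.85,.95,1.05):
 ca,sa=np.cos(th),np.sin(th); e=np.array([ca,sa]); zp=np.array([-sa,ca])
 for ph in (1.0,1.31):
  f=.14*e-.014*zp+.1105*(np.cos(ph)*-e+np.sin(ph)*-zp)
  print(th,ph,f[1]+.045,[np.round(proj("side",np.append(P+a*f[0]+x*k,.045+f[1]))) for k in(-.12,.12)],np.round(proj("side",np.append(P+a*.225*ca,.045+.225*sa))))
E
```

```text
clock: 16.65
tool_pos: [0.5614, -0.0986, 0.1843]
eef_rot: [[-0.967, 0.254, -0.003], [0.254, 0.967, -0.001], [0.003, -0.001, -1.0]]
wrist_force: [-6.3, -3.0, 2.9]
gripper_width: 0.147
grip_force: 15.0
side leg_grip_near [(0.74, [264.1, 258.5])]
side leg_grip_far []
side plate_handle [(0.75, [307.7, 207.9])]
top leg_grip_near [(0.58, [353.8, 250.9])]
top leg_grip_far [(0.38, [397.0, 210.3])]
top plate_handle [(0.9, [379.2, 252.9])]
0.85 1.0 0.03471858274848058 [array([268., 262.]), array([360., 282.])] [309. 216.]
0.85 1.31 0.04907162026120673 [array([263., 265.]), array([357., 286.])] [309. 216.]
0.95 1.0 0.048084558910090405 [array([268., 258.]), array([360., 278.])] [312. 207.]
0.95 1.31 0.06545593826479407 [array([263., 260.]), array([357., 280.])] [312. 207.]
1.05 1.0 0.06141971517869023 [array([268., 254.]), array([360., 273.])] [314. 198.]
1.05 1.31 0.08163586729507377 [array([263., 254.]), array([357., 274.])] [314. 198.]
```

```bash
python3 -m pendant '[[[0,0,0,0,-0.0054,0.004,0],[0,0,0,0,-0.0107,0.0082,0],[0,0,0,0,-0.0159,0.0125,0],[0,0,0,0,-0.021,0.017,0],[0,0,0,0,-0.0243,0.02,0],[0,0,0,0,-0.0243,0.02,0],[0,0,0,0,-0.0243,0.02,0]]]'
python3 - <<'E'
from cell import get_state
import cell
print(get_state()["wrist_force"],get_state()["ft_torque"])
E
python3 -m pendant '[[[0,0,0,0,-0.0016,0.0016,0],[0,0,0,0,-0.0016,0.0016,0]]]'
python3 -m pendant '[[[0,0,0,0,-0.0016,0.0016,0],[0,0,0,0,-0.0016,0.0016,0]]]'
```

```text
clock: 17.75
tool_pos: [0.5553, -0.1212, 0.1642]
eef_rot: [[-0.967, 0.253, -0.003], [0.253, 0.967, -0.0], [0.003, -0.001, -1.0]]
wrist_force: [-5.2, -2.1, 1.0]
gripper_width: 0.148
grip_force: 15.0
[-5.1508178  -2.06964392  1.02628904] [-0.40235637  1.29315164 -0.06394077]
clock: 17.95
tool_pos: [0.5549, -0.1227, 0.1626]
eef_rot: [[-0.967, 0.253, -0.003], [0.253, 0.967, 0.0], [0.003, -0.001, -1.0]]
wrist_force: [-5.8, -2.2, 1.0]
gripper_width: 0.147
grip_force: 15.0
clock: 18.15
tool_pos: [0.5545, -0.1242, 0.161]
eef_rot: [[-0.967, 0.253, -0.003], [0.253, 0.967, 0.0], [0.003, -0.001, -1.0]]
wrist_force: [-6.1, -3.1, 0.9]
gripper_width: 0.147
grip_force: 15.0
```

```bash
cat > t.py <<'E'
from cell import get_state
s=get_state();f=s["wrist_force"];A=-.254*f[0]-.967*f[1];print("TANG down %.2f radial %.2f z %.4f tq %s"%(.69*A-.72*f[2],.72*A+.69*f[2],s["tool_pos"][2],s["ft_torque"]))
E
for i in 1 2 3; do python3 -m pendant '[[[0,0,0,0,-0.0008,0.0008,0],[0,0,0,0,-0.0016,0.0016,0],[0,0,0,0,-0.0016,0.0016,0]]]' >/dev/null; python3 t.py; done
```

```text
TANG down 1.79 radial 3.50 z 0.1594 tq [-0.38754879  1.26580239 -0.11451494]
TANG down 2.77 radial 2.15 z 0.1578 tq [-0.39316324  1.23563104 -0.12145721]
TANG down 1.74 radial 2.31 z 0.1562 tq [-0.3230642   1.29169756 -0.05834425]
```

```bash
for i in 1 2 3; do python3 -m pendant '[[[0,0,0,0,-0.0008,0.0008,0],[0,0,0,0,-0.0016,0.0016,0],[0,0,0,0,-0.0016,0.0016,0]]]' >/dev/null; python3 t.py; done
```

```text
TANG down -5.78 radial 6.16 z 0.1559 tq [ 0.46072559  1.90459154 -0.08175752]
TANG down -13.56 radial 9.52 z 0.1555 tq [ 1.17460506  2.28938295 -0.03891315]
TANG down -16.31 radial 8.71 z 0.1547 tq [ 1.72558724  1.76651558 -0.1119565 ]
```

Contact is clear at z≈0.156. I back off most of the press, then release.

```bash
python3 -m pendant '[[[0,0,0,0,0.001,-0.001,0],[0,0,0,0,0.002,-0.002,0],[0,0,0,0,0.003,-0.003,0],[0,0,0,0,0.0036,-0.0036,0],[0,0,0,0,0.0036,-0.0036,0]]]'; python3 t.py
```

```text
clock: 20.45
tool_pos: [0.5548, -0.1291, 0.155]
eef_rot: [[-0.967, 0.253, 0.001], [0.253, 0.967, 0.001], [-0.0, 0.001, -1.0]]
wrist_force: [-3.0, 3.0, 2.9]
gripper_width: 0.147
grip_force: 15.0
TANG down -3.54 radial 0.47 z 0.1550 tq [ 0.79957815  0.3756807  -0.08554348]
```

```bash
python3 -m pendant '[[[0,0,0,0,0,0,0.015],[0,0,0,0,0,0,0.02],[0,0,0,0,0,0,0.028],[0,0,0,0,0,0,0.036],[0,0,0,0,0,0,0.036],[0,0,0,0,0,-0.02,0.036],[0,0,0,0,0,-0.05,0.036],[0,0,0,0,0,-0.09,0.036],[0,0,0,0,0,-0.13,0.036],[0,0,0,0,0,-0.13,0.036]]]'
python3 - <<'E'
from h import *
out=[]
for c in("side","top"):
  p,d=snap(c,c+"8")
  for n in ("leg_grip_near","leg_grip_far","plate_handle"): print(c,n,[(round(e["conf"],2),e["uv"]) for e in pinpoint(c,n)[:2]])
  out.append(p[160:340,200:440] if c=="side" else p[150:330,240:480])
cv2.imwrite("pics/c8.png",cv2.resize(np.hstack(out),(800,300))[:,:,::-1])
P=np.array([.595,.0246]); a=np.array([-.254,-.967])
for th in (.68,.73,.78): print(th,proj("side",np.append(P+a*.225*np.cos(th),.045+.225*np.sin(th))))
E
```

```text
clock: 21.45
tool_pos: [0.5574, -0.1316, 0.2906]
eef_rot: [[-0.967, 0.254, 0.01], [0.254, 0.967, -0.001], [-0.01, 0.002, -1.0]]
wrist_force: [0.1, -0.4, 0.1]
gripper_width: 0.391
grip_force: 0.0
side leg_grip_near [(0.88, [266.4, 268.7])]
side leg_grip_far []
side plate_handle [(0.68, [305.4, 226.9])]
top leg_grip_near [(0.54, [368.1, 306.9])]
top leg_grip_far [(0.62, [395.8, 211.9])]
top plate_handle [(0.67, [391.5, 255.9])]
0.68 [305.71271363 232.89741184]
0.73 [306.69552194 228.03061244]
0.78 [307.7456554  223.19132322]
```

View pics/c8.png

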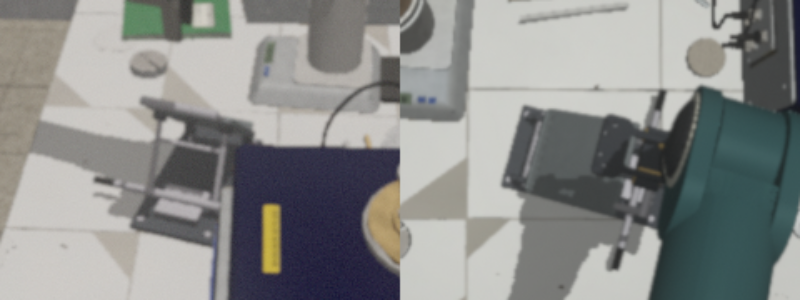

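The side crop shows the plate standing at about 0.74 rad, with the open leg's foot bar (near end at (266,269) in the full picture) on the rest pad. The gripper is clear above it and the bystanders haven't moved, so I hand in.

```bash
python3 -m pendant '[[[0,0,0,0,0,0,0.036],[0,0,0,0,0,0,0.036],[0,0,0,0,0,0,0.036]]]' >/dev/null; python3 -c "
from cell import job; print(job.close_job())"
```

```text
the job is handed in; nothing more can be done
None
```

The stand is set up and handed in: the plate stands at about 0.74 rad on its fully open leg, with the foot bar on the rest pad, the gripper clear and the other things seen where they were; no verdict was reported.

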